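# Start a self-tapping screw in a wing skin

## Task

On the aluminium panel stand two small steel guide frames; take the one with the flat paddle handle (the hand driver), not the round-knobbed countersink. Push the handle firmly down so its bit bears on the self-tapping screw, and while pushing turn it clockwise (seen from above) about a quarter turn so the screw cuts its first thread. Then let go, so the driver springs back up, and leave the countersink untouched.

Things in the scene. Friction and masses are not known exactly. Their poses are not given: they have to be found in the camera images.
- driver_grip (a point): Grip point in the hand driver's upright black paddle, 36 mm long (x) by 14 thick (y: pinch across) by 34 tall; on the vertical turning axis, 12 mm below the paddle's top, 22 mm above its 40 mm round metal flange (may bear fingertips). z is up. Handle up: 102 mm above the panel, 116 above the table. Below: fixed steel frame 56 x 26 x 52 mm; bit and screw show inside. Moves with the handle.
- driver_press (a joint): How far the driver's handle is pushed straight down (m): 0 up, stop at 0.020. A spring lifts it back. The bit meets the screw at 4 mm; the push grows to about 10 N at 15 mm, 14 N at 20 mm. The bit slips on the screw (the handle spins freely) unless pressed at least about 10 mm; 15 mm is a good firm push.
- screw_turn (a joint): How far the screw itself has turned clockwise seen from above (rad), 0 at the start. It stays where it is left; in this first quarter turn it sinks too little to see. It needs about 0.012 N m and turns with the handle only while the handle is pressed.
- countersink: The other frame, fixed to the panel, same size and steel, same flange, but a round black knob 34 mm across and 34 mm tall; top 114 mm above the panel. Origin at the centre of its foot, z up. Leave alone; it stands 150 mm or more from the driver. Loose things up to 70 mm tall (can, tape roll, tray) lie on the panel near both.

How it is judged:
On the way:
1. the screw turns while the handle is pressed down (value of joint screw_turn above 0.3 rad and value of joint driver_press above 0.008 m), for 0.1 s.
At the end, for the whole second after the job is handed in: The screw has been turned clockwise by at least 0.9 rad (about 52 degrees) and is at rest, and the driver's handle is back up (pressed less than 4 mm) (value of joint screw_turn above 0.9 rad and value of joint driver_press below 0.004 m and velocity of joint screw_turn below 0.05 rad/s); the robot touches nothing.
It fails at once if the countersink is touched with more than 2 N (contact force between countersink and the arm above 2 N).
It fails at once if the countersink is touched by the fingers with more than 2 N (contact force between countersink and the fingers above 2 N).
It also fails if it takes over 32 s, if anything falls off the work surface, if the arm or the gripper's body presses on something with over 40 N, if the wrist force passes 120 N, or if a joint passes its speed limit or range.

## Robot

A 6-joint arm with a two-finger parallel gripper is mounted at the origin on the work surface. World frame = base frame: x ahead of the robot, y to its left, z up, the work surface at z = 0. Lengths are in m, angles in rad, forces in N, time in s.
With the tool pointing down it reaches from about 0.3 to 0.875 m from the base axis. Payload 6.4 kg.
Tool frame: the origin (TCP) lies midway between the tips of the shut fingers; the grasp point (between the pads) lies arm.tcp_to_grasp behind it (arm.tcp_to_grasp is the distance from the TCP to the grasp point, in m); x points along the fingers, y is the direction in which the jaws open and shut, and the axes are right-handed (so a half turn about x gives the same grasp; the last joint's range is limited). The gripper opens to 85 mm and grips with 20 to 120 N. Pads are 22 mm wide; open, the fingers measure 114 mm over their backs; the gripper's body (76 mm by 85 mm) begins 54 mm behind the grasp point. The pads swing forward as they close: fully open they stand 13 mm farther back than shut.
Start: joints at [-1.343, 0.181, 1.607, -0, 1.354, -0.206], TCP at [0.242, -0.522, 0.231] pointing down, gripper open.
Joint ranges: [-2.99, 2.99], [-0.89, 2.07], [0.3, 2.58], [-1.14, 4.28], [0, 2.63], [-3.12, 3.12]. Speed limits (rad/s): [2.57, 2.57, 3.01, 3.14, 3.14, 3.14].

## Interface

Orientations are given as a unit quaternion [x, y, z, w].
In Python, from bench import state, imaging, arm gives the robot as it stands.
- The arm moves only by the tool step_arm, never from a script. Its argument "motion" is a list of rows, each a list of 7 numbers: the shift along the tool's x, y, z in mm, then the turn, a rotation vector about the tool's x, y, z in rad, then the opening, from 0 (shut) to 1 (fully open). In form: [[x, y, z, ax, ay, az, claw], ...]. A call has 1 to 10 rows; each row shifts and turns the pose as measured when the row begins, along the tool's axes as they then stand; what a row does not reach is not made up. A row lasts 1/12 s, in which the tool goes at most 41.7 mm and 7.16 degrees, less where a joint would pass 70% of its speed; a pose out of reach is approached as far as the arm can. A call with a gripper value outside its range is refused whole. The fingers move at their own pace and stop on an object; the grip force is fixed at half the most. Time passes only in rows, so rows that do not move let the fingers close. It gives the time, the measured TCP pose, the force and the opening at its end, in the units of the state.
- state(): the state, without advancing time (a new reading comes with each control period).
- imaging.read_camera(name): name is "side" or "top" or "wrist"; returns a dict with "pixels" (384x512x3 uint8, red, green, blue), "fx", "fy", "cx", "cy" (pixels), "dist_coeffs" ([k1, k2, p1, p2, k3] as OpenCV has them; the pictures are not rectified), "world_from_camera" (4x4, takes a point from camera to world coordinates); the wrist camera has in their place "hand_eye" (4x4, takes a point from camera to tool coordinates, whose origin is the TCP and whose axes are the tool frame's). Camera axes: x right, y down, z forward; pixel columns grow to the right and rows downward; lengths in m; the calibration is good to about 2 mm. A picture is of the moment at which its call begins: read the wrist's pose just before it. There is no depth.
- arm.hand_in(): hands the job in, once; it reports no verdict.
The state is a dict: "clock": time; "joint_pos": joint angles; "joint_vel": joint speeds; "joint_torque": joint torques, N m; "tool_pos": TCP position; "tool_rot": TCP orientation; "contact_force": force on the tool from outside, world axes, zero at the start; "ft_torque": the same for the moment, N m; "width": finger opening in m.
Only numpy, scipy, OpenCV 4.12 (cv2) and the standard library are available. Lean on these libraries where they do the work, as an engineer would, in place of code of your own. Each camera call takes 0.05 s, during which the arm holds its last target. There are 200 camera calls.

## Working session

There is one attempt and no reset: what is moved stays moved. The work goes in short steps, Python scripts to look and compute and a tool call to move; the robot and the scene stay as the last step left them, time stands still between calls to the robot, and variables do not carry over. Pictures are saved under pics/ and viewed, about 8 in all and at most 12, crops included, and the job is handed in when it is done.

Besides the shell and the picture viewer there is one more tool, called after "Call:" as name([rows], argument=value, ...), one row to a line, values as JSON. step_arm: Moves the arm, as the interface text tells. Its arguments: {"type":"object","properties":{"motion":{"type":"array"}},"required":["motion"]}

```bash
mkdir -p pics; python3 - <<'E'
from bench import state, imaging, arm
import cv2, numpy as np
print(state()); print(arm.tcp_to_grasp)
ims=[]
for n in ("top","side"):
    d=imaging.read_camera(n); np.savez(f"pics/{n}.npz",**d)
    cv2.imwrite(f"pics/{n}0.png",d["pixels"][...,::-1])
    print(n,d["fx"],d["fy"],d["cx"],d["cy"],d["dist_coeffs"],np.round(d["world_from_camera"],4).tolist())
E
```

```text
{'clock': 0.0, 'joint_pos': array([-1.34328523e+00,  1.81561372e-01,  1.60799098e+00,  1.45824411e-05,
        1.35378843e+00, -2.06326995e-01]), 'joint_vel': array([ 0.0012072 ,  0.00042913,  0.00120057,  0.00044016, -0.00031468,
       -0.00061584]), 'joint_torque': array([ 1.29838886e-04, -4.44883955e+01, -3.51337159e+01, -2.55008408e-04,
        9.14397970e-03,  2.33915705e-05]), 'tool_pos': array([ 0.24158625, -0.52119007,  0.23038094]), 'tool_rot': array([-0.69053432, -0.15280179,  0.69053734, -0.15156564]), 'contact_force': array([-0.19716826, -0.24114133, -0.49545684]), 'ft_torque': array([ 0.0341193 , -0.0606326 ,  0.00672957]), 'width': 0.08533483899476783}
0.0187
top 456.17504606870756 456.17504606870756 254.38623515051557 185.27699235859967 [-0.18872135  0.          0.          0.          0.        ] [[-0.0094, -0.9987, 0.0499, 0.5285], [-0.9996, 0.0108, 0.026, 0.0224], [-0.0265, -0.0496, -0.9984, 0.928], [0.0, 0.0, 0.0, 1.0]]
side 358.41265461756655 358.41265461756655 263.5921559882709 191.64690138522116 [-0.06311577  0.          0.          0.          0.        ] [[-0.9979, -0.0478, 0.0445, 0.536], [-0.0647, 0.6332, -0.7712, 0.5426], [0.0087, -0.7725, -0.635, 0.5043], [0.0, 0.0, 0.0, 1.0]]
```

View pics/top0.png

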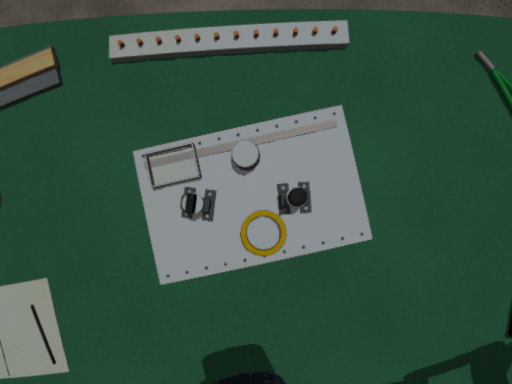

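View pics/side0.png

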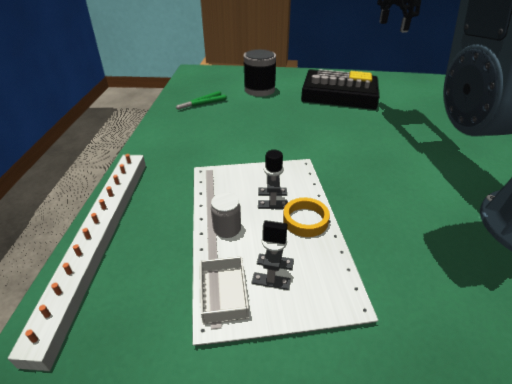

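Top view: the paddle is at about (190,203) and the round knob at (297,197). Side view: the paddle is at about (275,232) and the knob at (274,160). I'll enlarge the driver in both views.

```bash
python3 - <<'E'
import cv2, numpy as np
t=np.load("pics/top.npz")["pixels"];s=np.load("pics/side.npz")["pixels"]
a=cv2.resize(t[180:230,170:220],(400,400),interpolation=cv2.INTER_CUBIC)
b=cv2.resize(s[210:260,250:300],(400,400),interpolation=cv2.INTER_CUBIC)
cv2.imwrite("pics/crop.png",np.hstack([a,b])[...,::-1])
E
```

```text
(no output)
```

View pics/crop.png

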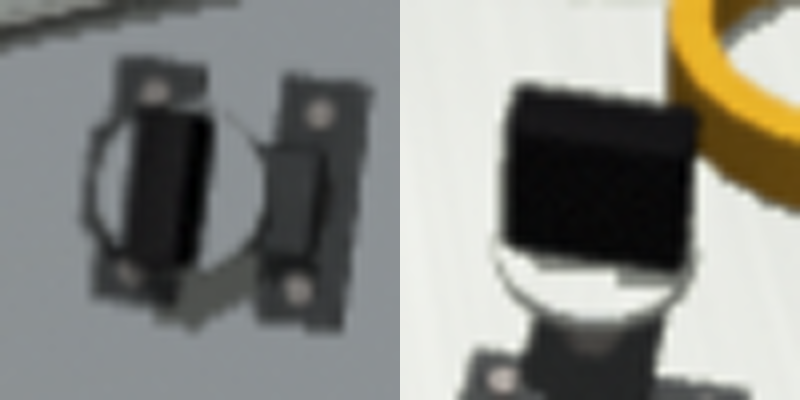

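The crop shows the paddle's top face. In top pixels its corners are about (187,193), (192.5,194), (191.5,213) and (185,212.5). In the side view the face runs from about (264.5,220.5) to (337,223), with the near edge below it. Next I'll project onto z=0.128 and cross-check the two views.

```bash
cat > h.py <<'E'
import cv2, numpy as np
from scipy.spatial.transform import Rotation as R
def ray(d,uv,T):
    K=np.array([[d["fx"],0,d["cx"]],[0,d["fy"],d["cy"]],[0,0,1]],float)
    p=cv2.undistortPoints(np.array(uv,float).reshape(-1,1,2),K,np.array(d["dist_coeffs"],float))[:,0]
    v=np.c_[p,np.ones(len(p))]@T[:3,:3].T
    return T[:3,3],v
def onz(d,uv,z,T):
    o,v=ray(d,uv,T); return o+v*((z-o[2])/v[:,2])[:,None]
def rodx(T,w): pass
E
python3 - <<'E'
from h import *
t=np.load("pics/top.npz");s=np.load("pics/side.npz")
f=lambda c,o:(np.array(c,float)+.5)/8-.5+np.array(o)
tt=f([(138,105),(182,113),(175,268),(124,262)],(170,180))
ss=f([(118,85),(297,105),(294,142),(110,122)],(250,210))
for d,u in((t,tt),(s,ss)):
    p=onz(d,u,.128,d["world_from_camera"]);print(p.round(4),p.mean(0).round(4))
    e=(p[0]-p[3]+p[1]-p[2]) if d is t else (p[0]-p[1]+p[3]-p[2]); print("long",np.degrees(np.arctan2(e[1],e[0])),np.linalg.norm(e)/2)
A=[ray(d,[u.mean(0)],d["world_from_camera"]) for d,u in((t,tt),(s,ss))]
o1,v1=A[0];o2,v2=A[1];v1=v1[0];v2=v2[0]
k=np.linalg.lstsq(np.c_[v1,-v2],o2-o1,rcond=None)[0];print("tri",o1+k[0]*v1,o2+k[1]*v2)
# frame foot tops: bolts (top pic), panel z~.018
print(onz(t,f([(155,90),(320,112),(298,290),(130,270)],(170,180)),.018,t["world_from_camera"]).round(4))
print("knob",onz(t,[(297.5,197)],.128,t["world_from_camera"]))
from bench import state
q=state(); print(R.from_quat(q["tool_rot"]).as_matrix().round(3))
E
```

```text
[[0.5566 0.163  0.128 ]
 [0.5548 0.1532 0.128 ]
 [0.5205 0.1549 0.128 ]
 [0.5219 0.1663 0.128 ]] [0.5385 0.1593 0.128 ]
long -4.1534136261100105 0.03453314602021298
[[0.5569 0.153  0.128 ]
 [0.5231 0.1559 0.128 ]
 [0.5235 0.1657 0.128 ]
 [0.5577 0.163  0.128 ]] [0.5403 0.1594 0.128 ]
long -4.756774558114565 0.0341218597599648
tri [0.53845555 0.15934688 0.12786469] [0.54023285 0.15934514 0.12788655]
[[0.5642 0.178  0.018 ]
 [0.5583 0.1362 0.018 ]
 [0.5138 0.142  0.018 ]
 [0.519  0.1845 0.018 ]]
knob [[ 0.54706518 -0.03212923  0.128     ]]
[[-0.     0.42  -0.907]
 [ 0.002 -0.907 -0.42 ]
 [-1.    -0.002 -0.   ]]
```

Both views agree: the paddle's top centre is at about (0.539,0.159), z=0.128 as expected, with its long axis at about -5°. The yaw branch with q6≈-1.2 leaves room for the clockwise turn. I'll move over at a safe height.

Call:
step_arm([
  [0,-24.6,-27.8,0,0,0,1],
  [0,-24.6,-27.8,0,0,0,1],
  [0,-24.6,-27.8,0,0,0,1],
  [0,-24.6,-27.8,0,0,0,1],
  [0,-24.6,-27.8,0,0,0,1],
  [0,-24.6,-27.8,0,0,0,1],
  [0,-24.6,-27.8,0,0,0,1],
  [0,-24.6,-27.8,0,0,0,1],
  [0,-24.6,-27.8,0,0,0,1],
  [0,-24.6,-27.8,0,0,0,1],
])

```text
clock: 0.93
tool_pos: [0.3913, -0.1717, 0.2261]
tool_rot: [-0.691, -0.15, 0.692, -0.145]
contact_force: [1.5, -0.3, -0.1]
width: 0.085
```

Call:
step_arm([
  [0,-24.6,-27.8,0,0,0,1],
  [0,-24.6,-27.8,0,0,0,1],
  [0,-24.6,-27.8,0,0,0,1],
  [0,-24.6,-27.8,0,0,0,1],
  [0,-24.6,-27.8,0,0,0,1],
  [0,-24.6,-27.8,0,0,0,1],
  [0,-24.6,-27.8,0,0,0,1],
  [0,-24.6,-27.8,0,0,0,1],
  [0,-24.6,-27.8,0,0,0,1],
  [0,-24.6,-27.8,0,0,0,1],
])

```text
clock: 1.77
tool_pos: [0.5463, 0.1868, 0.2255]
tool_rot: [-0.69, -0.15, 0.693, -0.145]
contact_force: [0.4, -0.8, 0.3]
width: 0.0855
```

Call:
step_arm([
  [0,0,0,-0.12,0,0,1],
  [0,0,0,-0.12,0,0,1],
  [0,0,0,-0.12,0,0,1],
  [0,0,0,-0.12,0,0,1],
  [0,0,0,-0.12,0,0,1],
  [0,0,0,-0.12,0,0,1],
  [0,0,0,-0.12,0,0,1],
  [0,0,0,-0.12,0,0,1],
  [0,0,0,-0.12,0,0,1],
  [0,0,0,-0.12,0,0,1],
])

```text
clock: 2.6
tool_pos: [0.5439, 0.197, 0.2181]
tool_rot: [0.472, 0.53, -0.477, 0.518]
contact_force: [-0.6, 0.1, 0.5]
width: 0.0859
```

Call:
step_arm([
  [0,0,0,-0.12,0,0,1],
  [0,0,0,-0.12,0,0,1],
  [0,0,0,-0.12,0,0,1],
  [0,0,0,-0.12,0,0,1],
  [0,0,0,-0.12,0,0,1],
  [0,0,0,-0.12,0,0,1],
  [0,0,0,-0.12,0,0,1],
  [0,0,0,-0.12,0,0,1],
  [0,0,0,-0.12,0,0,1],
  [0,0,0,-0.12,0,0,1],
])

```text
clock: 3.43
tool_pos: [0.5401, 0.1965, 0.2122]
tool_rot: [0.079, 0.713, -0.078, 0.693]
contact_force: [0.8, 0.4, 0.1]
width: 0.0855
```

Now I'll look with the wrist camera and work out the pose correction.

```bash
cat >> h.py <<'E'
def err(target,yaw):
    """shift (mm) and rotvec in tool axes to put TCP at target, tool x down, tool y at world yaw (rad)"""
    from bench import state
    s=state(); M=R.from_quat(s["tool_rot"]).as_matrix()
    y=np.array([np.cos(yaw),np.sin(yaw),0]); x=np.array([0,0,-1.]); G=np.c_[x,y,np.cross(x,y)]
    c,yy=s["clock"],np.degrees(np.arctan2(M[1,1],M[0,1]))
    print("t",c,"pos",s["tool_pos"].round(4),"yaw_y",yy.round(1),"q6",s["joint_pos"][5].round(2),"F",s["contact_force"].round(1),"w",round(s["width"],4))
    print("shift mm",(M.T@(np.array(target)-s["tool_pos"])*1000).round(1),"rot",R.from_matrix(M.T@G).as_rotvec().round(3))
E
python3 - <<'E'
from h import *
from bench import state, imaging
err([.5393,.1593,.2],np.radians(84.5))
s=state(); d=imaging.read_camera("wrist")
T=np.eye(4);T[:3,:3]=R.from_quat(s["tool_rot"]).as_matrix();T[:3,3]=s["tool_pos"];T=T@d["hand_eye"]
np.savez("pics/w1.npz",T=T,**d); cv2.imwrite("pics/w1.png",d["pixels"][...,::-1])
E
```

```text
t 3.4333 pos [0.5401 0.1965 0.2122] yaw_y 77.2 q6 -1.21 F [0.8 0.4 0.1] w 0.0855
shift mm [ 12.1 -36.5   7.8] rot [-0.127 -0.029  0.   ]
```

View pics/w1.png

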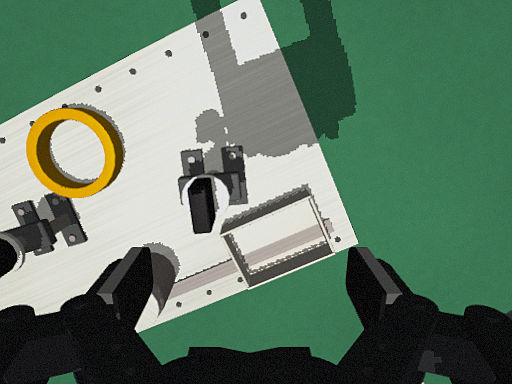

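The wrist view shows the paddle at about (203,205) on its round flange, the tray to its right at about (280,235), the can below left, and the countersink at the far left. I'll crop the paddle to refine it.

```bash
python3 - <<'E'
from h import *
d=np.load("pics/w1.npz")
cv2.imwrite("pics/w1c.png",cv2.resize(d["pixels"][165:245,170:250],(560,560),interpolation=cv2.INTER_CUBIC)[...,::-1])
# predicted top-face corners
K=np.array([[d["fx"],0,d["cx"]],[0,d["fy"],d["cy"]],[0,0,1]],float);Ti=np.linalg.inv(d["T"])
for yaw in(-4.5,-8):
    a=np.radians(yaw);c=np.array([[18,7],[18,-7],[-18,-7],[-18,7]])/1000@np.array([[np.cos(a),np.sin(a)],[-np.sin(a),np.cos(a)]])+[.5393,.1593]
    P=np.c_[c,np.full(4,.128)]
    p=cv2.projectPoints(P,cv2.Rodrigues(Ti[:3,:3])[0],Ti[:3,3],K,d["dist_coeffs"])[0][:,0]
    print(yaw,p.round(1).tolist(),((p-[170,165]+.5)*7-.5).round().tolist())
E
```

```text
-4.5 [[213.5, 232.6], [195.0, 235.1], [185.6, 188.7], [204.8, 185.9]] [[308.0, 476.0], [178.0, 494.0], [112.0, 169.0], [247.0, 149.0]]
-8 [[212.2, 233.3], [193.4, 234.7], [187.0, 187.9], [206.4, 186.3]] [[298.0, 481.0], [167.0, 491.0], [122.0, 163.0], [258.0, 152.0]]
```

View pics/w1c.png

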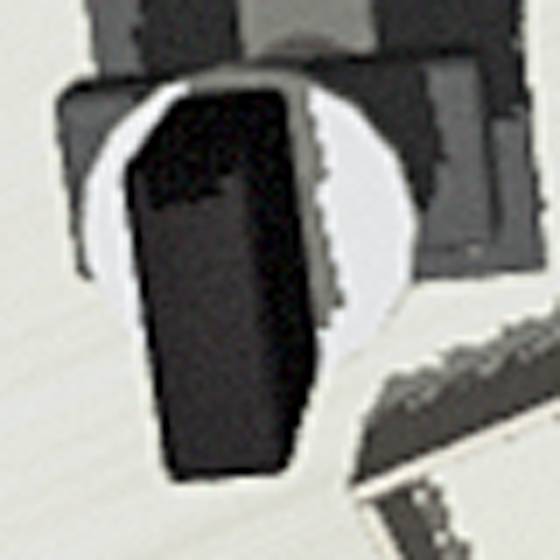

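The corners agree with the prediction to about 1 mm and favour a yaw of -8°. The target is now (0.5385,0.1597) with tool y at 82°.

Call:
step_arm([
  [4,-12,2.5,-0.045,-0.015,0,1],
  [4,-12,2.5,-0.045,-0.015,0,1],
  [4,-12,2.5,0,0,0,1],
  [0,0,0,0,0,0,1],
])

```text
clock: 3.82
tool_pos: [0.5403, 0.1591, 0.1982]
tool_rot: [0.046, 0.706, -0.046, 0.706]
contact_force: [0.6, 0.7, 0.5]
width: 0.0854
```

```bash
python3 -c "
from h import *
err([.5385,.1597,.15],np.radians(82))"
```

```text
t 3.8167 pos [0.5403 0.1591 0.1982] yaw_y 82.6 q6 -1.36 F [0.6 0.7 0.5] w 0.0854
shift mm [48.2  0.4 -1.9] rot [ 0.01  -0.     0.001]
```

Call:
step_arm([
  [20,0.2,-1,0.01,0,0,1],
  [20,0.2,-1,0,0,0,1],
  [20,0,0,0,0,0,0.7],
  [15,0,0,0,0,0,0.6],
  [12,0,0,0,0,0,0.6],
  [6,0,0,0,0,0,0.5],
  [3,0,0,0,0,0,0.5],
  [0,0,0,0,0,0,0.5],
])

```text
clock: 4.48
tool_pos: [0.5404, 0.1596, 0.0996]
tool_rot: [0.059, 0.705, -0.057, 0.705]
contact_force: [-0.2, -0.2, 0.9]
width: 0.0427
```

```bash
python3 - <<'E'
from h import *
from bench import state, imaging
err([.5385,.1597,.0975],np.radians(82))
d=imaging.read_camera("side"); cv2.imwrite("pics/s2.png",cv2.resize(d["pixels"][150:310,180:380],(800,640)[:1]+(600,),interpolation=cv2.INTER_CUBIC)[...,::-1])
E
```

```text
t 4.4833 pos [0.5404 0.1596 0.0996] yaw_y 80.6 q6 -1.33 F [-0.2 -0.2  0.9] w 0.0427
shift mm [ 2.1 -0.2 -1.9] rot [-0.024  0.    -0.002]
```

View pics/s2.png

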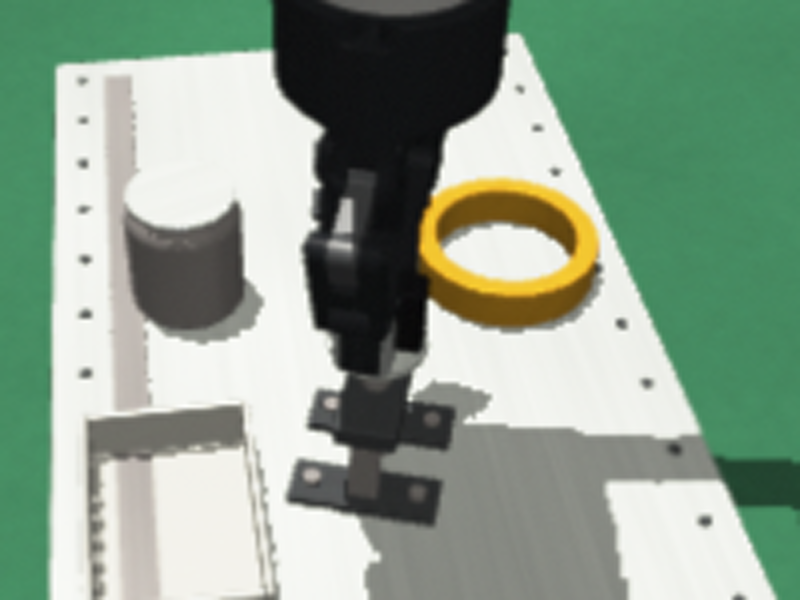

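The side view shows the fingers on either side of the paddle, just above the flange at about (400,360), clear of the can, tape and tray. I'll trim the pose and close.

Call:
step_arm([
  [2,0,-1.5,-0.02,0,0,0.4],
  [0,0,0,0,0,0,0],
  [0,0,0,0,0,0,0],
  [0,0,0,0,0,0,0],
  [0,0,0,0,0,0,0],
  [0,0,0,0,0,0,0],
  [0,0,0,0,0,0,0],
  [0,0,0,0,0,0,0],
])

```text
clock: 5.2
tool_pos: [0.5406, 0.1594, 0.1005]
tool_rot: [0.051, 0.704, -0.05, 0.707]
contact_force: [-0.6, -0.7, -1.9]
width: 0.0125
```

```bash
python3 -c "
from h import *
err([.5385,.1597,.0825],np.radians(82))"
```

```text
t 5.2 pos [0.5406 0.1594 0.1005] yaw_y 81.8 q6 -1.35 F [-0.6 -0.7 -1.9] w 0.0125
shift mm [18.  -0.  -2.2] rot [-0.003  0.005 -0.001]
```

Gripped at a width of 12.5 mm. Now pressing down.

Call:
step_arm([
  [4,0,0,0,0,0,0],
  [4,0,0,0,0,0,0],
  [4,0,0,0,0,0,0],
  [4,0,0,0,0,0,0],
  [2,0,0,0,0,0,0],
  [0,0,0,0,0,0,0],
])

```text
clock: 5.7
tool_pos: [0.541, 0.1595, 0.085]
tool_rot: [0.05, 0.704, -0.05, 0.707]
contact_force: [-4.5, -1.2, 11.0]
width: 0.013
```

```bash
python3 - <<'E'
from h import *
from bench import imaging
err([.5385,.1597,.0845],np.radians(82))
d=imaging.read_camera("side"); cv2.imwrite("pics/s3.png",cv2.resize(d["pixels"][200:300,230:330],(600,600),interpolation=cv2.INTER_CUBIC)[...,::-1])
E
```

```text
t 5.7 pos [0.541  0.1595 0.085 ] yaw_y 81.9 q6 -1.35 F [-4.5 -1.2 11. ] w 0.013
shift mm [ 0.5 -0.1 -2.5] rot [-0.002  0.005 -0.001]
```

View pics/s3.png

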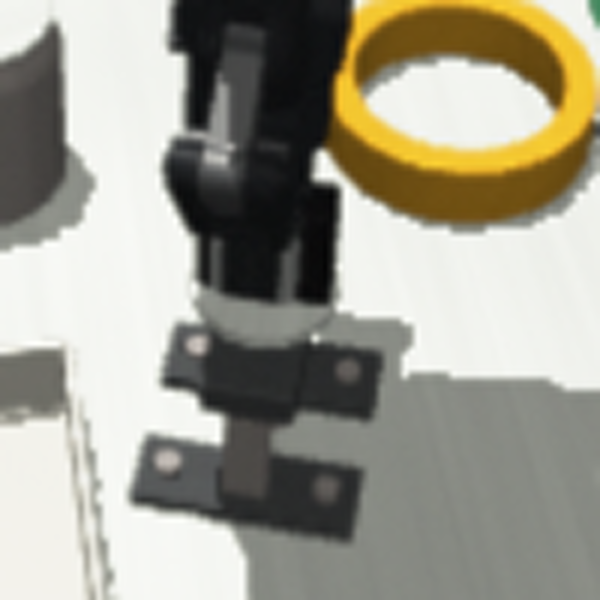

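The flange has dropped onto the frame (about (265,315) in the crop), and 11 N at 15.5 mm of travel matches the spring, so there's no slip. The -4.5 N in x says the axis is 1–2 mm toward -x, so I'll ease that way while turning clockwise (+ about tool x).

Call:
step_arm([
  [0.2,0,-0.5,0.08,0,0,0],
  [0.2,0,-0.5,0.08,0,0,0],
  [0.2,0,-0.5,0.08,0,0,0],
  [0.2,0,0,0.08,0,0,0],
  [0.2,0,0,0.08,0,0,0],
])

```text
clock: 6.17
tool_pos: [0.5408, 0.1591, 0.0887]
tool_rot: [0.194, 0.677, -0.194, 0.682]
contact_force: [-3.8, -2.1, 6.5]
width: 0.0127
```

```bash
python3 -c "
from h import *
err([.5385,.1597,.0845],np.radians(0))"
```

```text
t 6.1667 pos [0.5408 0.1591 0.0887] yaw_y 58.1 q6 -0.94 F [-3.8 -2.1  6.5] w 0.0127
shift mm [ 4.2 -0.7 -2.3] rot [ 1.015  0.005 -0.005]
```

The handle crept up about 4 mm while turning. I'll re-press and feed more downward per row.

Call:
step_arm([
  [3,0,-0.5,0,0,0,0],
  [2,0,-0.5,0,0,0,0],
  [1.2,0,-0.3,0.08,0,0,0],
  [1.2,0,-0.3,0.08,0,0,0],
  [1.2,0,0,0.08,0,0,0],
  [1.2,0,0,0.08,0,0,0],
])

```text
clock: 6.67
tool_pos: [0.5407, 0.1588, 0.0846]
tool_rot: [0.304, 0.635, -0.305, 0.641]
contact_force: [-5.4, -1.1, 10.3]
width: 0.0129
```

```bash
python3 -c "
from h import *
err([.5385,.1597,.0845],np.radians(0))"
```

```text
t 6.6667 pos [0.5407 0.1588 0.0846] yaw_y 38.9 q6 -0.6 F [-5.4 -1.1 10.3] w 0.0129
shift mm [ 0.1 -1.2 -2. ] rot [ 0.679  0.007 -0.006]
```

Depth is holding at about 16 mm with 10.3 N, and I've turned 43° so far. Continuing.

Call:
step_arm([
  [1.2,-0.2,-0.3,0.08,0,0,0],
  [1.2,-0.2,-0.3,0.08,0,0,0],
  [1.2,-0.2,-0.3,0.08,0,0,0],
  [1.2,-0.2,-0.3,0.08,0,0,0],
  [1.2,-0.2,-0.3,0.08,0,0,0],
  [1.2,-0.2,-0.3,0.08,0,0,0],
])

```text
clock: 7.17
tool_pos: [0.5402, 0.1586, 0.084]
tool_rot: [0.454, 0.538, -0.454, 0.546]
contact_force: [-5.4, -3.5, 11.2]
width: 0.013
```

Call:
step_arm([
  [1.2,-0.2,-0.3,0.08,0,0,0],
  [1.2,-0.2,-0.3,0.08,0,0,0],
  [1.2,-0.2,-0.3,0.08,0,0,0],
  [1.2,-0.2,-0.3,0.08,0,0,0],
  [1.2,-0.2,-0.3,0.08,0,0,0],
])

```text
clock: 7.58
tool_pos: [0.5397, 0.1587, 0.0834]
tool_rot: [-0.557, -0.43, 0.557, -0.44]
contact_force: [-5.5, -4.4, 11.3]
width: 0.0127
```

```bash
python3 - <<'E'
from h import *
from bench import imaging
err([.5385,.1597,.0845],np.radians(-10))
d=imaging.read_camera("side"); cv2.imwrite("pics/s4.png",cv2.resize(d["pixels"][200:300,230:330],(600,600),interpolation=cv2.INTER_CUBIC)[...,::-1])
E
```

```text
t 7.5833 pos [0.5397 0.1587 0.0834] yaw_y -14.0 q6 0.33 F [-5.5 -4.4 11.3] w 0.0127
shift mm [-1.1 -1.4 -0.7] rot [-0.069  0.01  -0.01 ]
```

View pics/s4.png

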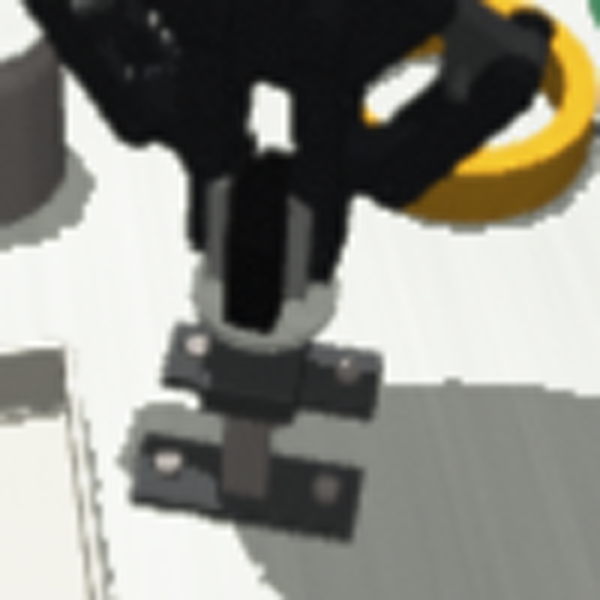

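The paddle is now edge-on to the side camera at (260,240): 96° turned with about 17 mm of press throughout the last part. Now I'll rise with the spring, open and retreat upward.

Call:
step_arm([
  [-4,0,0,0,0,0,0],
  [-5,0,0,0,0,0,0],
  [-5,0,0,0,0,0,0],
  [-2,0,0,0,0,0,0],
  [0,0,0,0,0,0,0.5],
  [0,0,0,0,0,0,0.5],
  [0,0,0,0,0,0,0.5],
  [0,0,0,0,0,0,0.5],
  [0,0,0,0,0,0,0.5],
])

```text
clock: 8.38
tool_pos: [0.5403, 0.1594, 0.0999]
tool_rot: [0.559, 0.429, -0.558, 0.439]
contact_force: [0.2, 0.7, 0.3]
width: 0.043
```

Call:
step_arm([
  [-10,0,0,0,0,0,0.5],
  [-15,0,0,0,0,0,0.5],
  [-20,0,0,0,0,0,0.5],
  [-25,0,0,0,0,0,0.5],
  [-25,0,0,0,0,0,0.5],
  [-20,0,0,0,0,0,0.5],
  [-10,0,0,0,0,0,0.5],
  [0,0,0,0,0,0,0.5],
  [0,0,0,0,0,0,0.5],
])

```text
clock: 9.13
tool_pos: [0.5387, 0.1612, 0.2339]
tool_rot: [0.559, 0.429, -0.558, 0.439]
contact_force: [0.3, 0.8, -0.6]
width: 0.0425
```

```bash
python3 - <<'E'
from h import *
from bench import imaging
err([.5385,.1597,.22],np.radians(-10))
d=imaging.read_camera("side"); cv2.imwrite("pics/s5.png",cv2.resize(d["pixels"][200:300,230:330],(600,600),interpolation=cv2.INTER_CUBIC)[...,::-1])
E
```

```text
t 9.1333 pos [0.5387 0.1612 0.2339] yaw_y -14.3 q6 0.34 F [ 0.3  0.8 -0.6] w 0.0425
shift mm [13.9  0.   1.4] rot [-0.076  0.008 -0.011]
```

View pics/s5.png

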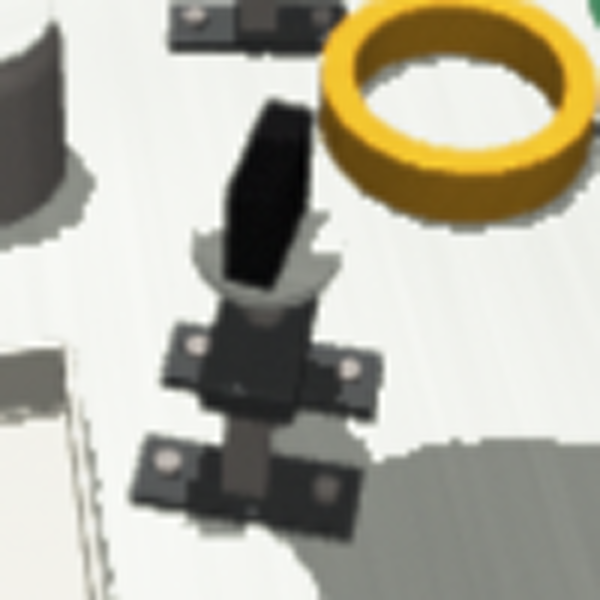

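The handle is back up (flange at about (265,265), as before the press), the paddle is turned by about 95°, and the gripper is clear with nothing else moved. I'll hand it in.

```bash
python3 -c "
from bench import arm
print(arm.hand_in())"
```

```text
the job is handed in; nothing more can be done
None
```

I pinched the driver's paddle, pressed it down and turned it about 96° clockwise. I then rose with the spring, let go and moved up clear, and handed in at about 9 s. No verdict was reported.

**Pressing:** It was pressed about 15 to 17 mm, at roughly 11 N. Early in the turn the handle crept up to about 12 mm and 6.5 N. That is still above the 10 mm slip limit, and I re-pressed before carrying on.

**Last checks:**
- The side picture shows the handle back up, with the paddle turned about a quarter.
- The gripper was clear at TCP height 0.234 m, with about 1 N of residual force.
- The can, tape roll and tray did not appear to move, and the countersink was never approached.

**Not confirmed:**
- I could not see the screw's own rotation. I infer it from the handle turning while pressed past the slip limit.
- There was a steady sideways load of 4 to 7 N during the turn, because the grip sat 1 to 2 mm off the turning axis.

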